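# Leave only the inner lid on the paper-clip tin

### The job

The open tin of paper clips has a nested pair of lids, standing on the desk as one stack. Pick up both lids together by the inner lid's knob, lower them (no dropping) onto the tin until fully seated, and let go of the knob; then take hold of the outer lid by its collar and lift it off alone, so that the inner lid stays seated and does not come up with it. Finish still holding the outer lid, level and at least 5 cm clear above the tip of the knob (I will take it from your gripper), and leave the tin and everything else on the desk where they are.

Things in the scene. Friction and masses are not known exactly. Their poses are not given: they have to be found in the camera images.
- tin: open round aluminium tin, loose, upright, about 0.7 kg with the clips in its bottom: outer diameter 88 mm, 70 mm tall, wall 4 mm (mouth 80 mm). Origin under its centre, z up; the rim is 70 mm above the origin
- inner_lid: inner lid, rigid steel, 0.16 kg, round about z. Heights above its origin (centre of underside): plug 74 mm across from 0 to 12 mm, tapering to 66 mm over its lowest 5 mm; flange 88 mm across, 12 to 17 mm; upright black rod knob 16 mm across, 17 to 67 mm. Starts on the desk on its plug. Seated: plug in the tin's mouth (3 mm play), flange on the rim, origin 58 mm above the tin's
- outer_lid: outer lid, loose aluminium cap, 0.09 kg, round about z, lying on the inner flange; the knob passes freely through its 20 mm hole. Origin: underside centre of its top plate (104 mm across, 4 mm thick). Skirt, inner diameter 98 mm, hangs 10 mm below the origin, clear outside the tin. Collar on the plate: tube 36 mm across, 4 to 22 mm above the origin; nested, the knob stands 28 mm above it
- nest (a point): centre of the top of the inner lid's flange (17 mm above the inner lid's origin): the outer lid's origin lies here while the lids are nested
- knob_tip (a point): top centre of the inner lid's knob (67 mm above the inner lid's origin)
- jar: the small closed glass jar, 60 mm across, 70 mm tall, screw-top red lid; origin under its centre
- eraser: white eraser, 45 x 22 x 13 mm (x, y, z), lying flat; origin under its centre
- pencil_a: grey mechanical pencil, 135 mm long (press-button at -x, tip at +x), 9 mm thick, lying flat between the two halves of the desk; origin on the desk below its middle
- pencil_b: the second, identical mechanical pencil, lying at the left edge
- compass: steel drawing compass lying flat, 175 mm long along its x (hinge head at +x), 40 mm wide, 10 mm high, at the right edge; origin on the desk below its middle
- abacus: green plastic abacus lying flat, 134 x 200 x 22 mm, at the far left; origin under its centre
There are look-alikes about, which are no part of the job. Leave any purple look-alike of the tin alone.

How it is judged:
By the outcome, as a careful person would: the job done as asked, in the order asked, and still so for the second after the job is handed in, while the arm keeps its last pose, push and grip.
It also fails if it takes over 45 s, if anything falls off the work surface, if the arm or the gripper's body presses on something with over 40 N, if the wrist force passes 120 N, or if a joint passes its speed limit or range.

### The arm

A 6-joint arm with a two-finger parallel gripper is mounted at the origin on the work surface. World frame = base frame: x ahead of the robot, y to its left, z up, the work surface at z = 0. Lengths are in m, angles in rad, forces in N, time in s.
With the tool pointing down it reaches from about 0.275 to 1 m from the base axis. Payload 8.4 kg.
Tool frame: the origin (TCP) lies on the centre line of the jaws, within the pads' length; the fingertips stand 11 mm ahead of it and the grasp point (between the pads) lies 8 mm behind it (manip.finger_overhang is the distance from the TCP to the fingertips, in m); z points along the fingers, y is the line along which they close (so a half turn about z gives the same grasp; the last joint's range is limited). The gripper opens to 85 mm and grips with 20 to 120 N. Pads are 22 mm wide; open, the fingers measure 114 mm over their backs; the gripper's body (76 mm by 85 mm) begins 54 mm behind the grasp point. The pads swing forward as they close: fully open they stand 13 mm farther back than shut.
Start: joints at [-1.15, 0.353, 1.633, -0, 1.155, -0.002], TCP at [0.256, -0.57, 0.242] pointing down, gripper open.
Joint ranges: [-2.63, 2.63], [-0.92, 2.1], [0.06, 2.66], [-1.3, 4.44], [0, 2.69], [-3.02, 3.02]. Speed limits (rad/s): [2.22, 2.22, 2.79, 3.14, 3.14, 3.14].

### API

Orientations are given as a unit quaternion [x, y, z, w].
In Python, from station import manip, eyes, recognise, place_of gives the robot as it stands.
- The arm moves only by the tool jog_arm, never from a script. Its arguments are lists of equal length, an entry for each row: "hand": the closure, from -1 (fully open) to 1 (shut); "delta_pos": the shift along the tool's x, y, z in m, a list of three; "rot": the turn, a rotation vector about the tool's x, y, z in rad, a list of three. In form: {"hand": [hand, ...], "delta_pos": [[tx, ty, tz], ...], "rot": [[wx, wy, wz], ...]}. A call has 1 to 5 rows; each row is the pose to reach, as a shift and turn from the pose commanded when the call began, along the tool's axes at that moment; what a row does not reach only later rows make up. A row lasts 1/12 s, in which the tool goes at most 41.7 mm and 7.16 degrees, less where a joint would pass 70% of its speed; a pose out of reach is approached as far as the arm can. A call with a gripper value outside its range is refused whole. The fingers move at their own pace and stop on an object; "newtons" is the grip in N (left out, the last holds). Time passes only in rows, so rows that repeat a pose let the fingers close. It gives the time, the measured TCP pose, the force, the opening and the grip force at its end, in the units of the state.
- manip.get_state(): the state, without advancing time (a new reading comes with each control period).
- eyes.grab_frame(name): name is "scene" or "top" or "wrist"; returns a dict with "frame" (420x560x3 uint8, blue, green, red), "intrinsics" (3x3 intrinsics, pixels), "cam_to_world" (4x4, takes a point from camera to world coordinates). Camera axes: x right, y up, looking along -z (the intrinsics and any distortion apply to the point x, -y, -z); pixel columns grow to the right and rows downward; lengths in m; the calibration is good to about 2 mm. A picture is of the moment at which its call begins. There is no depth.
- manip.close_job(): hands the job in; it is judged then, once.
Trained networks look in the newest picture that a camera, given by its name, has taken for a name from the list of things; names that differ only in an ending like _2 or _b are one class to them, and where a whole thing is asked for, a point or a joint stands for the part that bears it (a point fixed in the world has none). Each returns a list of dicts, best first, with "p" (0 to 1); they miss things now and then, are a little off and sometimes report something else, mostly with a low value. They report only what shows in the picture. A call takes as long as a camera call. They do not tell look-alikes from the thing itself.
- recognise(camera, query): "at" ([x, y, z] in m, in the coordinates of the camera as it stood for that picture, good to about 4 mm: the middle of the surface that is visible of it).
- place_of(camera, query): "at" ([x, y, z] in m, in the coordinates of the camera as it stood for that picture, good to about 4 mm: a listed point, or the origin of a listed thing).
The state is a dict: "clock": time; "joint_positions": joint angles; "joint_velocities": joint speeds; "tau": joint torques, N m; "tcp_pos": TCP position; "tcp_rot": TCP orientation; "force": force on the tool from outside, world axes, zero at the start; "moment": the same for the moment, N m; "grip_width": opening from 0.0 (shut) to 1.0 (fully open); "gripper_force": force on a finger pad.
Only numpy, scipy, OpenCV 4.12 (cv2) and the standard library are available. Lean on these libraries where they do the work, as an engineer would, in place of code of your own. Each camera call takes 0.05 s, during which the arm holds its last target. There are 200 camera calls.

## Working session

There is one attempt and no reset: what is moved stays moved. The work goes in short steps, Python scripts to look and compute and a tool call to move; the robot and the scene stay as the last step left them, time stands still between calls to the robot, and variables do not carry over. Pictures are saved under pics/ and viewed, at most 12 in all, crops included, and the job is handed in when it is done.

Besides the shell and the picture viewer there is one more tool, called after ">>>" as name(argument=value, ...) on one line, values as JSON. jog_arm: Moves the arm, as the interface text tells. Its arguments: {"type":"object","properties":{"hand":{"type":"array"},"delta_pos":{"type":"array"},"rot":{"type":"array"},"newtons":{"type":"number"}},"required":["hand","delta_pos","rot"]}

```bash
mkdir -p pics; ls
cat > h.py <<'E'
import numpy as np, cv2
from station import manip, eyes, recognise, place_of
def look(cam, names, save=None, fn=place_of):
    f=eyes.grab_frame(cam); T=np.array(f["cam_to_world"])
    if save: cv2.imwrite("pics/"+save, f["frame"])
    for n in names:
        for d in fn(cam,n)[:4]:
            p=T@np.r_[d["at"],1]; K=np.array(f["intrinsics"]); a=np.array(d["at"])*[1,-1,-1]; u=K@a
            print(cam,n,round(d["p"],2),np.round(p[:3],4),np.round(u[:2]/u[2]))
    return f
E
python3 - <<'E'
from h import *
for c in("top","scene"): look(c,["tin","inner_lid","outer_lid","nest","knob_tip","jar","eraser"],c+"0.png")
s=manip.get_state();print(s["clock"],s["tcp_pos"],s["tcp_rot"],s["grip_width"],manip.finger_overhang)
E
```

```text
pics
top tin 0.88 [ 0.4985  0.1476 -0.0023] [216. 259.]
top tin 0.55 [0.6095 0.2663 0.0012] [174. 211.]
top inner_lid 0.61 [ 0.5284 -0.1672 -0.0016] [346. 258.]
top outer_lid 0.77 [ 0.5304 -0.165   0.0157] [346. 256.]
top outer_lid 0.65 [ 0.7218 -0.007  -0.0045] [287. 177.]
top nest 0.4 [ 0.5325 -0.1623  0.0195] [345. 255.]
top knob_tip 0.51 [ 0.5246 -0.1641  0.0666] [349. 256.]
top knob_tip 0.15 [ 6.268e-01  2.300e-03 -4.000e-04] [280. 213.]
top jar 0.97 [ 7.224e-01 -3.500e-03 -3.000e-04] [285. 176.]
top eraser 0.46 [ 6.254e-01 -2.300e-03 -3.000e-04] [282. 213.]
scene tin 0.95 [0.5019 0.1452 0.0038] [333. 221.]
scene tin 0.67 [ 0.6113  0.2614 -0.0014] [357. 255.]
scene inner_lid 0.63 [ 0.5295 -0.1638 -0.0072] [245. 201.]
scene outer_lid 0.79 [ 0.5282 -0.1624  0.0162] [246. 195.]
scene nest 0.38 [ 0.5318 -0.1607  0.0139] [246. 196.]
scene knob_tip 0.39 [ 0.5318 -0.1669  0.0675] [244. 183.]
scene jar 0.67 [ 0.7233 -0.0039  0.0008] [258. 248.]
scene eraser 0.64 [ 6.265e-01 -1.800e-03  5.000e-04] [274. 230.]
0.8 [ 0.25643801 -0.56997231  0.24229512] [ 9.77740046e-01  2.09819931e-01 -1.16105785e-06 -2.68975510e-06] 0.9995715509822986 0.011
```

View pics/top0.png

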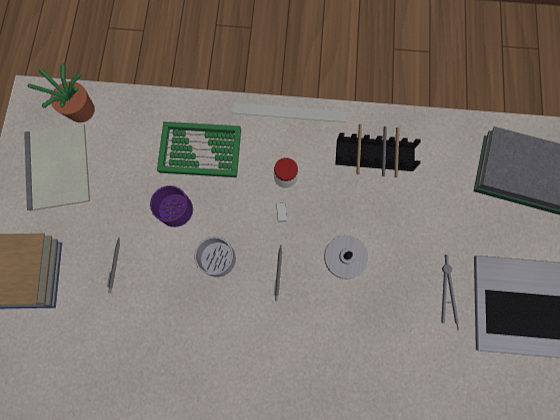

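View pics/scene0.png

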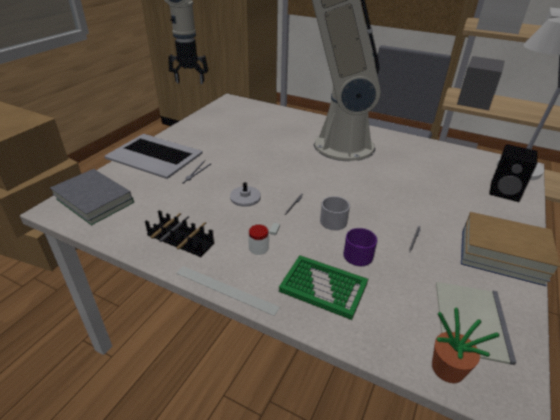

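The top view shows the grey tin at (216,258), the purple decoy at (172,206) and the lid stack at (346,256), which matches the network positions. Moving above the lids now.

>>> jog_arm(hand=[-0.3,-0.3,-0.3,-0.3,-0.3], delta_pos=[[0.03,-0.019,0.003],[0.065,-0.04,0.006],[0.1,-0.062,0.01],[0.135,-0.084,0.013],[0.17,-0.105,0.016]], rot=[[0,0,0.085],[0,0,0.17],[0,0,0.255],[0,0,0.34],[0,0,0.4228]])

```text
clock: 1.22
tcp_pos: [0.3689, -0.4028, 0.2262]
tcp_rot: [1.0, -0.002, 0.0, 0.0]
force: [0.0, -0.6, -0.2]
grip_width: 0.651
gripper_force: 0.0
```

>>> jog_arm(hand=[-0.3,-0.3,-0.3,-0.3,-0.3], delta_pos=[[0.02,-0.03,0.005],[0.04,-0.06,0.01],[0.06,-0.09,0.015],[0.08,-0.12,0.02],[0.1,-0.15,0.025]], rot=[[0,0,0],[0,0,0],[0,0,0],[0,0,0],[0,0,0]])

```text
clock: 1.63
tcp_pos: [0.4692, -0.2529, 0.2013]
tcp_rot: [1.0, -0.0, 0.0, 0.0]
force: [0.6, -0.8, 0.4]
grip_width: 0.652
gripper_force: 0.0
```

>>> jog_arm(hand=[-0.3,-0.3,-0.3,-0.3,-0.3], delta_pos=[[0.02,-0.03,0],[0.04,-0.06,0],[0.055,-0.08,0],[0.06,-0.088,0],[0.06,-0.088,0]], rot=[[0,0,0],[0,0,0],[0,0,0],[0,0,0],[0,0,0]])

```text
clock: 2.05
tcp_pos: [0.5294, -0.1649, 0.2013]
tcp_rot: [1.0, 0.001, 0.0, -0.0]
force: [0.2, -0.1, -0.2]
grip_width: 0.652
gripper_force: 0.0
```

Run:
```python
from h import *
s=manip.get_state();print(s["clock"],s["tcp_pos"],s["tcp_rot"])
f=look("wrist",["inner_lid","outer_lid","nest","knob_tip"],"w1.png")
print(np.round(f["cam_to_world"],3))
look("wrist",["nest","knob_tip"])
```

```text
2.05 [ 0.52937541 -0.16494086  0.20132338] [ 9.99999042e-01  1.37125532e-03  1.85202082e-04 -4.66961166e-05]
wrist inner_lid 0.91 [ 0.5313 -0.1656 -0.0016] [277. 180.]
wrist outer_lid 0.92 [ 0.5288 -0.1604  0.0178] [271. 187.]
wrist outer_lid 0.6 [ 0.5304 -0.1649 -0.0027] [276. 180.]
wrist nest 0.64 [ 0.5278 -0.1627  0.0168] [274. 188.]
wrist nest 0.38 [ 0.4855 -0.0047  0.0037] [109. 228.]
wrist knob_tip 0.73 [ 0.5317 -0.166   0.0661] [278. 198.]
[[ 0.002  0.958  0.286  0.602]
 [-1.     0.002  0.    -0.164]
 [-0.    -0.286  0.958  0.333]
 [ 0.     0.     0.     1.   ]]
wrist knob_tip 0.65 [ 0.5282 -0.1621  0.0651] [269. 200.]
```

View pics/w1.png

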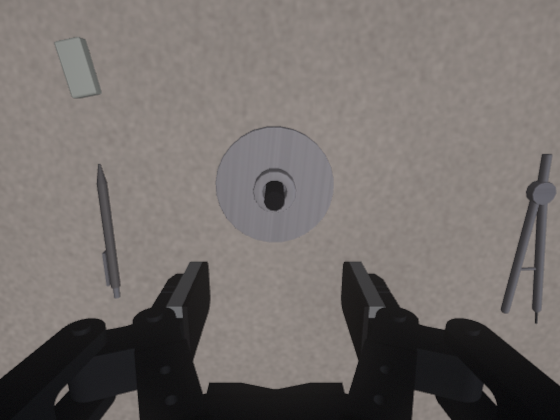

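```bash
cat >> h.py <<'E'
def px2w(f,u,v,z):
    K=np.array(f["intrinsics"]);T=np.array(f["cam_to_world"])
    d=np.linalg.inv(K)@[u,v,1];d=T[:3,:3]@(d*[1,-1,-1]);o=T[:3,3]
    return o+d*(z-o[2])/d[2]
E
python3 - <<'E'
from h import *
f=eyes.grab_frame("wrist");im=f["frame"];print(np.round(f["intrinsics"],1).tolist(),f.keys())
g=im[100:260,200:350].max(2);m=(g<45).astype(np.uint8)
n,l,s,c=cv2.connectedComponentsWithStats(m)
for i in range(1,n):
    if s[i,4]>40: print(s[i]+[200,100,0,0,0],c[i]+[200,100])
for (u,v,z) in [(274.5,184,.021),(274,200,.067),(274,190,.067)]: print(u,v,px2w(f,u,v,z))
print("fingers",px2w(f,276,262,.195))
E
```

```text
[[365.8, 0.0, 275.2], [0.0, 365.8, 209.2], [0.0, 0.0, 1.0]] dict_keys(['frame', 'intrinsics', 'cam_to_world'])
[261 179  20  29 477] [270.82809224 193.14046122]
274.5 184 [ 0.53076633 -0.1655622   0.021     ]
274 200 [ 0.52878331 -0.16526491  0.067     ]
274 190 [ 0.53653172 -0.16529044  0.067     ]
fingers [ 0.53703775 -0.16652246  0.195     ]
```

>>> jog_arm(hand=[-0.3,-0.3,-0.3,-0.3,-0.3], delta_pos=[[0.001,0,0.035],[0.001,0,0.07],[0.001,0,0.105],[0.001,0,0.13],[0.001,0,0.148]], rot=[[0,0,0],[0,0,0],[0,0,0],[0,0,0],[0,0,0]])

```text
clock: 2.92
tcp_pos: [0.5279, -0.1664, 0.0508]
tcp_rot: [1.0, -0.0, -0.001, -0.0]
force: [-0.8, -0.1, -0.1]
grip_width: 0.652
gripper_force: 0.0
```

>>> jog_arm(hand=[0.2,1,1,1,1], delta_pos=[[0,0,0],[0,0,0],[0,0,0],[0,0,0],[0,0,0]], rot=[[0,0,0],[0,0,0],[0,0,0],[0,0,0],[0,0,0]], newtons=50)

```text
clock: 3.33
tcp_pos: [0.5301, -0.1668, 0.0546]
tcp_rot: [1.0, -0.0, 0.001, 0.0]
force: [0.4, 0.3, -2.1]
grip_width: 0.166
gripper_force: 48.7
```

>>> jog_arm(hand=[1,1,1,1,1], delta_pos=[[0,0,0],[0,0,0],[0,0,-0.005],[0,0,-0.02],[0,0,-0.04]], rot=[[0,0,0],[0,0,0],[0,0,0],[0,0,0],[0,0,0]])

```text
clock: 3.75
tcp_pos: [0.5281, -0.166, 0.0927]
tcp_rot: [1.0, 0.0, -0.002, -0.0]
force: [-0.8, 0.1, -2.3]
grip_width: 0.167
gripper_force: 49.0
```

Run:
```python
from h import *
s=manip.get_state();print(s)
f=look("wrist",["nest","knob_tip"],"w2.png")
```

```text
{'clock': 3.75, 'joint_positions': array([-3.07305173e-01,  4.34383414e-01,  1.90273312e+00, -3.60982398e-05,
        8.07653838e-01,  1.26342385e+00]), 'joint_velocities': array([-0.00107115, -0.39081419, -0.13063205, -0.00099664,  0.50155689,
        0.00203153]), 'tau': array([ 9.69381945e-03, -5.45452523e+01, -2.47963214e+01,  1.51798504e-04,
       -9.84248444e-01,  2.14715874e-04]), 'tcp_pos': array([ 0.52810612, -0.16603443,  0.09270322]), 'tcp_rot': array([ 9.99998737e-01,  4.61482523e-05, -1.51834895e-03, -4.68253580e-04]), 'force': array([-0.80720178,  0.06658681, -2.31313037]), 'moment': array([ 0.00852955, -0.00133829,  0.00631489]), 'gripper_force': 48.994218707084656, 'grip_width': 0.16680826461662124}
wrist nest 0.59 [ 0.5267 -0.1694  0.0561] [284. 255.]
wrist knob_tip 0.62 [ 0.527  -0.1666  0.104 ] [280. 307.]
```

View pics/w2.png

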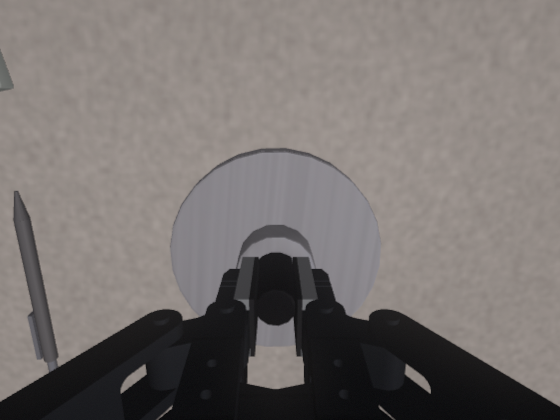

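Lids are held and level (about 2.3 N of weight, disc centred at (275,248)). Next stop is short of the tin, to look at it with the wrist camera.

>>> jog_arm(hand=[1,1,1,1,1], delta_pos=[[0,0,-0.03],[-0.005,-0.01,-0.06],[-0.015,-0.035,-0.085],[-0.028,-0.065,-0.1],[-0.04,-0.1,-0.11]], rot=[[0,0,0],[0,0,0],[0,0,0],[0,0,0],[0,0,0]])

```text
clock: 4.32
tcp_pos: [0.4893, -0.0663, 0.2042]
tcp_rot: [1.0, -0.001, 0.001, 0.0]
force: [0.4, 1.4, -2.4]
grip_width: 0.167
gripper_force: 49.3
```

>>> jog_arm(hand=[1,1,1,1,1], delta_pos=[[-0.015,-0.035,0],[-0.03,-0.07,0],[-0.045,-0.105,0],[-0.06,-0.14,0],[-0.07,-0.17,0]], rot=[[0,0,0],[0,0,0],[0,0,0],[0,0,0],[0,0,0]])

```text
clock: 4.73
tcp_pos: [0.4171, 0.105, 0.2023]
tcp_rot: [1.0, -0.0, -0.001, 0.0]
force: [0.6, 0.0, -0.9]
grip_width: 0.166
gripper_force: 49.3
```

>>> jog_arm(hand=[1,1,1,1], delta_pos=[[-0.012,-0.028,0],[-0.018,-0.043,0],[-0.018,-0.043,0],[-0.018,-0.043,0]], rot=[[0,0,0],[0,0,0],[0,0,0],[0,0,0]])

```text
clock: 5.07
tcp_pos: [0.4007, 0.147, 0.2025]
tcp_rot: [1.0, 0.001, -0.0, 0.0]
force: [0.3, 0.4, -2.6]
grip_width: 0.166
gripper_force: 49.3
```

Run:
```python
from h import *
s=manip.get_state();print(s["clock"],s["tcp_pos"],s["tcp_rot"],s["grip_width"],s["gripper_force"])
f=look("wrist",["tin","nest","knob_tip"],"w3.png")
look("wrist",["tin","nest","knob_tip"])
look("top",["tin","nest"])
```

```text
5.0667 [0.40065601 0.1470268  0.20252011] [ 9.99999089e-01  1.22483078e-03 -4.93731779e-04  2.81020595e-04] 0.16553139188022367 49.32586669921875
wrist tin 0.88 [ 4.987e-01  1.425e-01 -1.000e-04] [282.  69.]
wrist tin 0.52 [0.4021 0.1447 0.2151] [285. 303.]
wrist nest 0.97 [0.3982 0.1485 0.1667] [275. 258.]
wrist knob_tip 0.62 [0.4019 0.1457 0.2129] [282. 300.]
wrist nest 0.97 [0.3967 0.1455 0.1639] [278. 260.]
wrist knob_tip 0.69 [0.4024 0.1466 0.2138] [276. 302.]
top tin 0.59 [0.6109 0.2675 0.0011] [174. 210.]
top tin 0.58 [ 4.962e-01  1.474e-01 -4.000e-04] [216. 260.]
top tin 0.46 [ 0.4807 -0.0062  0.0006] [278. 272.]
```

View pics/w3.png

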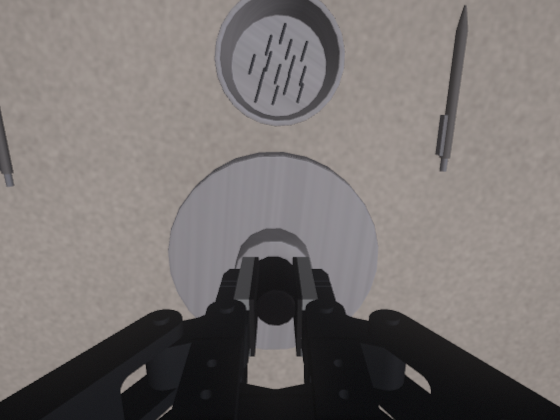

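Run:
```python
from h import *
f=eyes.grab_frame("wrist");im=f["frame"]
a=px2w(f,280,126,.07);print("tin near",a,"centre x",a[0]+.044)
for u in(215,345):print(px2w(f,u,58,.07))
b=px2w(f,273,152.5,.17);print("lid far",b,"cx",b[0]-.052)
for u in(168,378):print(px2w(f,u,250,.17))
cv2.imwrite("pics/w4.png",cv2.resize(im[0:200,150:400],(750,600),interpolation=cv2.INTER_CUBIC))
```

```text
tin near [0.45699725 0.14404331 0.07      ] centre x 0.5009972464571636
[0.50182755 0.18793156 0.07      ]
[0.50169743 0.10036057 0.07      ]
lid far [0.45199294 0.14843081 0.17      ] cx 0.3999929397540832
[0.40463469 0.19979418 0.17      ]
[0.40448885 0.09737442 0.17      ]
```

View pics/w4.png

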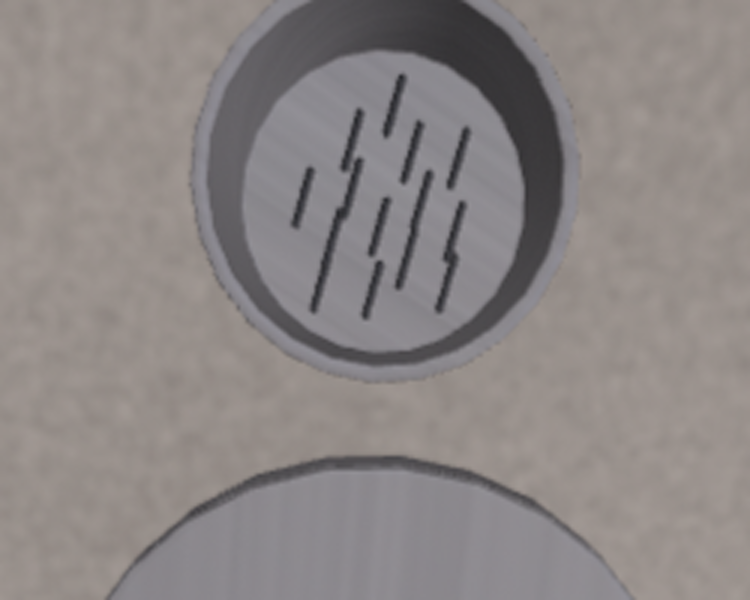

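Tin rim centre is at about (278,60) px, giving (0.5005, 0.145). The knob is at about (0.3995, 0.1475).

>>> jog_arm(hand=[1,1,1,1,1], delta_pos=[[0.03,0.001,0],[0.06,0.0025,0],[0.09,0.0025,0],[0.101,0.0025,0],[0.101,0.0025,0.02]], rot=[[0,0,0],[0,0,0],[0,0,0],[0,0,0],[0,0,0]])

```text
clock: 6.08
tcp_pos: [0.5076, 0.1448, 0.1861]
tcp_rot: [1.0, -0.0, 0.004, -0.001]
force: [-0.1, 0.3, -1.7]
grip_width: 0.165
gripper_force: 49.3
```

>>> jog_arm(hand=[1,1,1,1,1], delta_pos=[[0,0,0.02],[0,0,0.038],[0,0,0.05],[0,0,0.055],[0,0,0.055]], rot=[[0,0,0],[0,0,0],[0,0,0],[0,0,0],[0,0,0]])

```text
clock: 6.5
tcp_pos: [0.5014, 0.1438, 0.1272]
tcp_rot: [1.0, 0.0, -0.001, 0.0]
force: [-0.1, -0.5, -2.1]
grip_width: 0.166
gripper_force: 49.3
```

Run:
```python
from h import *
s=manip.get_state();print(s["clock"],s["tcp_pos"],s["tcp_rot"],s["grip_width"],s["gripper_force"])
f=look("wrist",["tin","nest"])
f=look("scene",["tin","nest","knob_tip"])
im=f["frame"];cv2.imwrite("pics/s5.png",cv2.resize(im[140:260,270:420],(750,600),interpolation=cv2.INTER_CUBIC))
```

```text
6.5 [0.501382   0.14378497 0.12717573] [ 9.99999166e-01  1.23792360e-05 -1.24530237e-03  3.43214819e-04] 0.1656269881476941 49.33850884437561
wrist tin 0.92 [ 0.6104  0.2695 -0.0016] [85. 42.]
wrist nest 0.59 [0.4975 0.1443 0.0898] [277. 259.]
scene tin 0.94 [0.4995 0.1443 0.0028] [333. 221.]
scene tin 0.71 [0.608  0.2619 0.0008] [358. 254.]
scene nest 0.66 [0.5009 0.143  0.1425] [337. 184.]
scene nest 0.59 [0.5004 0.1447 0.0902] [336. 199.]
scene knob_tip 0.58 [ 0.7229 -0.0056  0.001 ] [258. 248.]
scene knob_tip 0.41 [0.5015 0.1416 0.1421] [337. 184.]
```

View pics/s5.png

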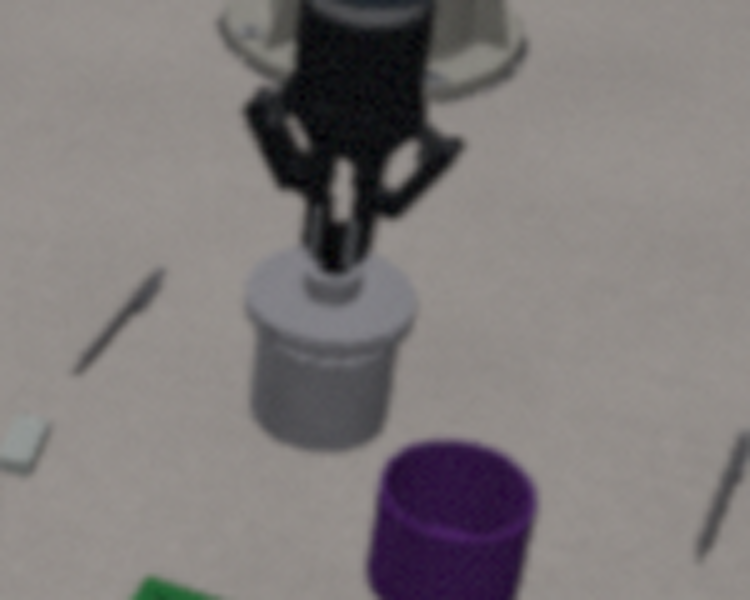

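>>> jog_arm(hand=[1,1,1,1], delta_pos=[[0,0,0.003],[0,0,0.006],[0,0,0.009],[0,0,0.009]], rot=[[0,0,0],[0,0,0],[0,0,0],[0,0,0]])

```text
clock: 7.18
tcp_pos: [0.5019, 0.1439, 0.1186]
tcp_rot: [1.0, -0.0, -0.001, 0.0]
force: [0.2, -0.1, -2.2]
grip_width: 0.165
gripper_force: 49.3
```

>>> jog_arm(hand=[1,1,1,1], delta_pos=[[0,0,0.002],[0,0,0.004],[0,0,0.005],[0,0,0.005]], rot=[[0,0,0],[0,0,0],[0,0,0],[0,0,0]])

```text
clock: 7.52
tcp_pos: [0.5022, 0.144, 0.114]
tcp_rot: [1.0, -0.0, -0.0, 0.0]
force: [0.7, -0.4, -2.0]
grip_width: 0.169
gripper_force: 49.3
```

>>> jog_arm(hand=[1,1,1], delta_pos=[[0,0,0.001],[0,0,0.0015],[0,0,0.0015]], rot=[[0,0,0],[0,0,0],[0,0,0]])

```text
clock: 7.77
tcp_pos: [0.5024, 0.144, 0.1127]
tcp_rot: [1.0, 0.0, -0.0, 0.0]
force: [-0.4, 0.6, -2.3]
grip_width: 0.17
gripper_force: 49.3
```

>>> jog_arm(hand=[1,1,1], delta_pos=[[0,0,0.001],[0,0,0.0015],[0,0,0.0015]], rot=[[0,0,0],[0,0,0],[0,0,0]])

```text
clock: 8.02
tcp_pos: [0.5025, 0.1443, 0.1123]
tcp_rot: [1.0, -0.0, 0.0, -0.0]
force: [-4.4, 0.3, 10.6]
grip_width: 0.166
gripper_force: 50.9
```

Contact at the expected seated height (0.112). Letting go of the knob and rising to look.

>>> jog_arm(hand=[1,1,0.5,-0.1,-0.3], delta_pos=[[0,0,-0.0005],[0,0,-0.0005],[0,0,-0.0005],[0,0,-0.0005],[0,0,-0.0005]], rot=[[0,0,0],[0,0,0],[0,0,0],[0,0,0],[0,0,0]])

```text
clock: 8.43
tcp_pos: [0.5026, 0.144, 0.1117]
tcp_rot: [1.0, 0.0, 0.0, 0.0]
force: [-0.1, -0.5, 0.3]
grip_width: 0.522
gripper_force: 0.0
```

>>> jog_arm(hand=[-0.3,-0.3,-0.3,-0.3,-0.3], delta_pos=[[0,0,0],[0,0,-0.02],[0,0,-0.05],[0,0,-0.08],[0,0,-0.08]], rot=[[0,0,0],[0,0,0],[0,0,0],[0,0,0],[0,0,0]])

```text
clock: 8.85
tcp_pos: [0.5054, 0.1448, 0.1968]
tcp_rot: [1.0, -0.0, 0.004, -0.001]
force: [1.4, 1.5, -0.3]
grip_width: 0.654
gripper_force: 0.0
```

Run:
```python
from h import *
s=manip.get_state();print(s["clock"],s["tcp_pos"],s["tcp_rot"],s["force"],s["grip_width"])
f=look("wrist",["outer_lid","nest","knob_tip"],"w6.png")
g=look("scene",["nest","knob_tip","tin"])
a=f["frame"];b=cv2.resize(g["frame"][140:260,290:390],(350,420),interpolation=cv2.INTER_CUBIC)
cv2.imwrite("pics/c6.png",np.hstack([a[:,60:510],b]))
```

```text
8.85 [0.50538326 0.14482239 0.19683653] [ 9.99992486e-01 -1.68327064e-05  3.73781040e-03 -1.02821718e-03] [ 1.3567084   1.49323521 -0.3471784 ] 0.6539804650855722
wrist outer_lid 0.81 [0.5047 0.1489 0.0771] [272. 209.]
wrist nest 0.74 [0.4983 0.1439 0.0719] [278. 215.]
wrist knob_tip 0.71 [0.5016 0.1426 0.1251] [281. 236.]
scene nest 0.53 [0.5015 0.1419 0.0722] [335. 203.]
scene knob_tip 0.64 [0.5026 0.1399 0.1228] [336. 190.]
scene tin 0.62 [0.4994 0.1475 0.0031] [334. 221.]
scene tin 0.6 [ 0.6081  0.261  -0.001 ] [358. 255.]
```

View pics/c6.png

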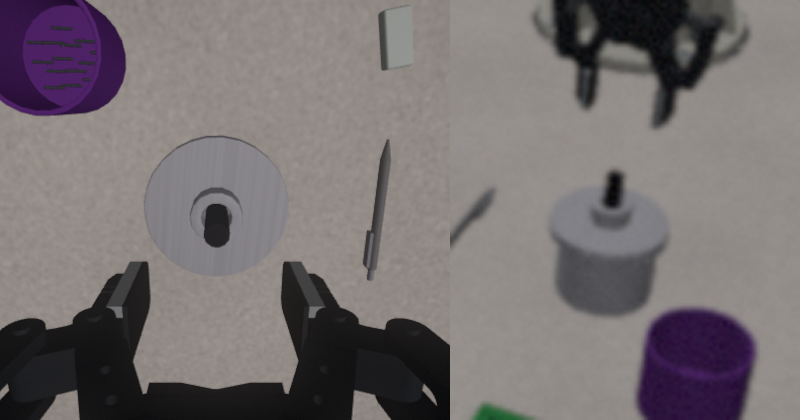

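Lids sit level on the tin (nest and knob tip at the seated height), with the fingers centred on the collar (cols 276 and 276). Descending to the collar.

>>> jog_arm(hand=[-0.3,-0.3,-0.3,-0.3,-0.3], delta_pos=[[0,0,0.03],[0,0,0.06],[0,0,0.085],[0,0,0.097],[0,0,0.097]], rot=[[0,0,0],[0,0,0],[0,0,0],[0,0,0],[0,0,0]])

```text
clock: 9.67
tcp_pos: [0.5, 0.1433, 0.0914]
tcp_rot: [1.0, -0.0, -0.003, 0.001]
force: [-0.1, -0.8, 0.5]
grip_width: 0.649
gripper_force: 0.0
```

>>> jog_arm(hand=[-0.3,-0.3], delta_pos=[[0,0,0],[0,0,0]], rot=[[0,0,0],[0,0,0]])

```text
clock: 9.83
tcp_pos: [0.5029, 0.1442, 0.0954]
tcp_rot: [1.0, -0.0, 0.0, -0.0]
force: [-0.2, 0.8, 0.2]
grip_width: 0.652
gripper_force: 0.0
```

>>> jog_arm(hand=[-0.3,-0.1,0.05,0.15,0.2], delta_pos=[[0,0,0.004],[0,0,0.004],[0,0,0.004],[0,0,0.004],[0,0,0.004]], rot=[[0,0,0],[0,0,0],[0,0,0],[0,0,0],[0,0,0]], newtons=30)

```text
clock: 10.25
tcp_pos: [0.5027, 0.1442, 0.0915]
tcp_rot: [1.0, -0.0, 0.0, -0.0]
force: [-0.6, -0.8, 4.6]
grip_width: 0.407
gripper_force: 20.6
```

>>> jog_arm(hand=[0.4,0.6,0.8,0.8], delta_pos=[[0,0,0],[0,0,0],[0,0,0],[0,0,0]], rot=[[0,0,0],[0,0,0],[0,0,0],[0,0,0]])

```text
clock: 10.58
tcp_pos: [0.5027, 0.1442, 0.0915]
tcp_rot: [1.0, -0.0, 0.0, -0.0]
force: [-2.0, 0.3, 5.6]
grip_width: 0.402
gripper_force: 29.3
```

>>> jog_arm(hand=[0.8,0.8,0.8,0.8,0.8], delta_pos=[[0,0,-0.001],[0,0,-0.003],[0,0,-0.006],[0,0,-0.01],[0,0,-0.01]], rot=[[0,0,0],[0,0,0],[0,0,0],[0,0,0],[0,0,0]])

```text
clock: 11.0
tcp_pos: [0.5027, 0.1441, 0.1016]
tcp_rot: [1.0, -0.0, 0.0, -0.0]
force: [0.2, -0.0, 0.5]
grip_width: 0.401
gripper_force: 30.0
```

Run:
```python
from h import *
s=manip.get_state();print(s["clock"],s["tcp_pos"],s["force"],s["moment"],s["grip_width"],s["gripper_force"])
g=look("scene",["nest","knob_tip","tin","outer_lid"])
cv2.imwrite("pics/s7.png",cv2.resize(g["frame"][140:260,290:390],(500,600),interpolation=cv2.INTER_CUBIC))
```

```text
11.0 [0.5027147  0.14413453 0.10155865] [ 0.21018578 -0.0171811   0.4981123 ] [ 0.00923009  0.05811974 -0.01371632] 0.4008593764451578 29.964370541274548
scene nest 0.59 [0.5015 0.1446 0.0752] [336. 203.]
scene knob_tip 0.6 [0.5028 0.1393 0.1265] [336. 189.]
scene tin 0.76 [0.6113 0.2607 0.    ] [357. 255.]
scene tin 0.67 [0.5042 0.1483 0.0041] [334. 222.]
scene outer_lid 0.7 [0.5037 0.1431 0.0844] [335. 201.]
scene outer_lid 0.35 [ 0.7207 -0.0036 -0.0012] [259. 248.]
```

View pics/s7.png

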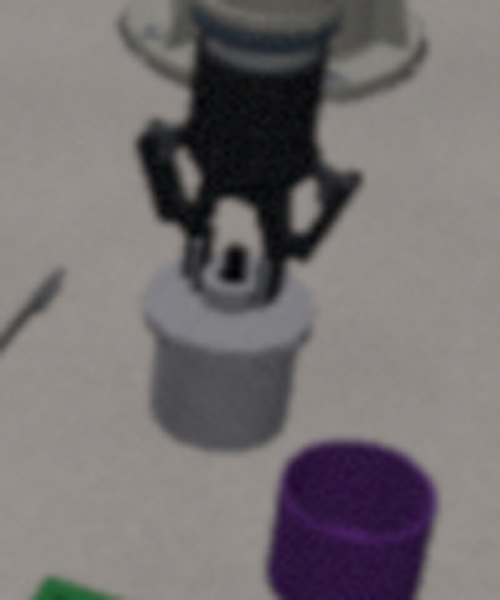

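>>> jog_arm(hand=[0.8,0.8,0.8,0.8,0.8], delta_pos=[[0,0,-0.004],[0,0,-0.01],[0,0,-0.016],[0,0,-0.02],[0,0,-0.02]], rot=[[0,0,0],[0,0,0],[0,0,0],[0,0,0],[0,0,0]])

```text
clock: 11.67
tcp_pos: [0.5029, 0.1442, 0.122]
tcp_rot: [1.0, -0.0, 0.001, -0.0]
force: [0.7, 0.0, -0.8]
grip_width: 0.401
gripper_force: 29.9
```

>>> jog_arm(hand=[0.8,0.8,0.8,0.8,0.8], delta_pos=[[0,0,-0.006],[0,0,-0.014],[0,0,-0.022],[0,0,-0.03],[0,0,-0.03]], rot=[[0,0,0],[0,0,0],[0,0,0],[0,0,0],[0,0,0]])

```text
clock: 12.08
tcp_pos: [0.5035, 0.1443, 0.1528]
tcp_rot: [1.0, -0.0, 0.001, -0.0]
force: [0.2, 0.3, -1.2]
grip_width: 0.402
gripper_force: 30.0
```

Run:
```python
from h import *
s=manip.get_state();print(s["clock"],s["tcp_pos"],s["force"],s["moment"],s["grip_width"],s["gripper_force"])
g=look("scene",["inner_lid","knob_tip","tin","outer_lid"])
cv2.imwrite("pics/s8.png",cv2.resize(g["frame"][140:260,290:390],(500,600),interpolation=cv2.INTER_CUBIC))
```

```text
12.0833 [0.50352274 0.14434908 0.15279701] [ 0.17615275  0.31899601 -1.1590717 ] [ 0.02457164 -0.00092339 -0.00064389] 0.4021897691239401 30.006116162985563
scene inner_lid 0.76 [0.5028 0.143  0.053 ] [334. 209.]
scene inner_lid 0.37 [4.684e-01 3.930e-01 3.000e-04] [414. 240.]
scene knob_tip 0.55 [0.5037 0.1427 0.1235] [336. 190.]
scene tin 0.92 [0.4983 0.1461 0.0016] [334. 221.]
scene tin 0.86 [ 0.6105  0.2594 -0.0012] [357. 255.]
scene outer_lid 0.83 [0.507  0.1453 0.1366] [337. 187.]
scene outer_lid 0.22 [ 0.7236 -0.0058  0.0031] [257. 248.]
```

View pics/s8.png

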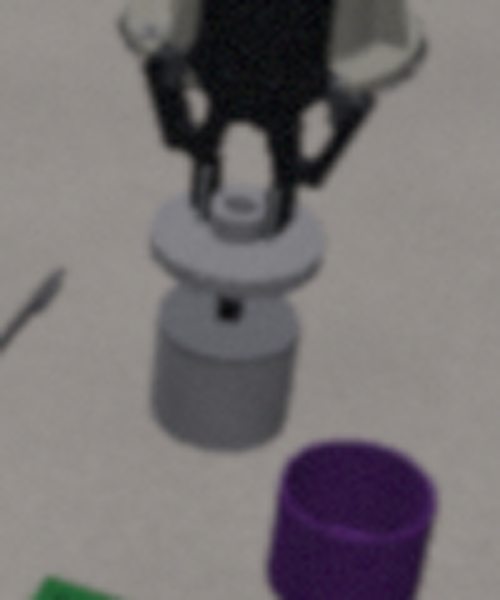

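The inner lid stays seated with its knob visible at (228,308), and the outer lid is above it and level. Rising to the final height.

>>> jog_arm(hand=[0.8,0.8,0.8,0.8,0.8], delta_pos=[[0,0,-0.02],[0,0,-0.04],[0,0,-0.06],[0,0,-0.078],[0,0,-0.085]], rot=[[0,0,0],[0,0,0],[0,0,0],[0,0,0],[0,0,0]])

```text
clock: 12.75
tcp_pos: [0.5033, 0.1443, 0.2378]
tcp_rot: [1.0, -0.0, 0.001, -0.0]
force: [0.8, 0.3, 0.1]
grip_width: 0.4
gripper_force: 30.2
```

>>> jog_arm(hand=[0.8,0.8,0.8,0.8,0.8], delta_pos=[[0,0,0],[0,0,0],[0,0,0],[0,0,0],[0,0,0]], rot=[[0,0,0],[0,0,0],[0,0,0],[0,0,0],[0,0,0]])

```text
clock: 13.17
tcp_pos: [0.5019, 0.1439, 0.2347]
tcp_rot: [1.0, 0.0, -0.001, 0.0]
force: [0.3, 1.0, -0.2]
grip_width: 0.401
gripper_force: 30.2
```

Run:
```python
from h import *
s=manip.get_state();print(s["clock"],s["tcp_pos"],s["tcp_rot"],s["force"],s["gripper_force"])
g=look("scene",["inner_lid","knob_tip","tin","outer_lid"])
cv2.imwrite("pics/s9.png",cv2.resize(g["frame"][120:260,280:400],(500,583),interpolation=cv2.INTER_CUBIC))
```

```text
13.1667 [0.50187394 0.14389888 0.234697  ] [ 9.99999579e-01  2.22186342e-05 -8.83365212e-04  2.45346948e-04] [ 0.31947156  0.98339761 -0.23877892] 30.23512188345194
scene inner_lid 0.97 [0.5015 0.1458 0.0517] [335. 209.]
scene knob_tip 0.84 [0.5045 0.1402 0.1246] [336. 190.]
scene tin 0.87 [ 0.6096  0.2623 -0.0008] [358. 255.]
scene tin 0.78 [0.5    0.1472 0.002 ] [334. 221.]
scene outer_lid 0.65 [0.5053 0.1459 0.2168] [341. 163.]
```

View pics/s9.png

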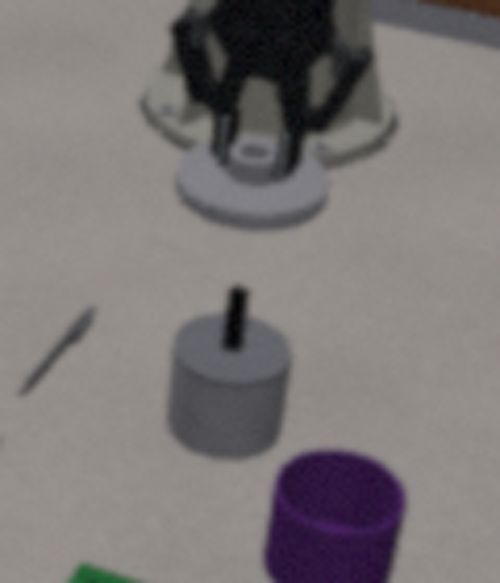

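The outer lid is held level at (253,180) px, well above the knob, and the inner lid is seated at (232,350). Handing in.

```bash
python3 -c "
from station import manip; print(manip.close_job())"
```

```text
the job is handed in; nothing more can be done
None
```

The job is handed in: the inner lid is seated on the tin, and the gripper is holding the outer lid level, its skirt about 8 cm above the knob tip.

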